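Lock the box cradle's over-centre clamp with the extension bar

TASK

Lock the instrument box in its cradle: slip the loose steel extension bar well onto the clamp's short lever and with the bar swing the lever past its dead point so that it stays locked by itself; stop as soon as you feel it go over, do not ram it against its stop. Then draw the bar off and lay it flat on the bare table clear of the clamp. Do not touch the lever with the gripper, and leave the other things where they are.

Things in the scene. Friction and masses are not known exactly. Their poses are not given: they have to be found in the camera images.
- cradle: grey steel cradle fixed on the table, base plate 284 x 262 x 6 mm (x -142 to 142, y -26 to 236 mm in its frame), with a closed steel instrument box (241 x 138 x 60 mm) on its +y half. Origin on the table top exactly under the vertical pivot axis of the clamp lever; z up. Lever directions are told in this frame, in degrees counter-clockwise (seen from above) from its +x
- clamp_lever: round steel lever stub, level, sticking out of the clamp's hub. Origin on the pivot axis 50 mm above the table, x outward along the stub, z up. 12 mm thick from a 20 mm thick shoulder (its face 30 mm from the pivot axis) to the end at 75 mm; the last 10 mm taper to 6 mm. Turns counter-clockwise to close. Starts pointing between -138 and -98 degrees, held by friction of about 0.1 N m
- lever_tip (a point): middle of the stub's outer end, 75 mm from the pivot axis, 50 mm high. The stub's setting on the hub differs from clamp to clamp and cannot be read: locked, it points anywhere from -69 to -45 degrees (less free play), the dead point 3.4 degrees before that, so feel for the falling force. Contact forces of bar on lever may add up to 60 N at most
- clamp_pad (a point): face of the clamp's rubber pad, driven 5 mm along +y (hub 44 mm wide, link to 74 mm high). Up to 17 degrees of free play in the lever, then a spring resists, up to 19 N at the middle of a seated bar; over the last 25 degrees before the dead point this falls to nothing. Past it, it snaps 3.4 degrees to a rigid stop, locked; short of it, it springs back. Over it, over 12 N by hand is ramming
- bar: loose straight square steel tube, 180 mm long, 24 x 24 mm outside, walls 3.5 mm, 17 x 17 mm bore open at its +x end; a black plastic cap 10 mm long shuts the -x end. About 0.22 kg. Origin at mid-length on its underside, x towards the open mouth. Starts flat on the table. Fully on the lever (mouth at the shoulder) it covers 45 mm of stub and its middle is 120 mm from the pivot
- bar_mouth (a point): centre of the bar's open mouth, 90 mm from the bar's origin along its x and 12 mm above its underside
- vial: bystander: glass vaccine vial with a cap, 22 mm across, 43 mm high, standing; origin at the centre of its underside
- carton: bystander: small carton 62 x 34 x 34 mm; origin at the centre of its underside
- counter: bystander: round hand tally counter 62 x 47 x 21 mm; origin at the centre of its underside
- peel_pack: bystander: flat peel pack with a syringe, 176 x 47 x 15 mm, long along its y; origin at the centre of its underside

How it is judged (in metres and radians):
On the way, in this order (a step that is already met when the one before it is completed fails the run):
1. the bar is slipped at least 30 mm over the lever stub (x of lever_tip in the frame of bar between 0 and 0.06 m and y of lever_tip in the frame of bar between -0.008 and 0.008 m and z of lever_tip in the frame of bar between 0.004 and 0.02 m), for 0.2 s.
2. the lever is swung over to its locked side with the bar still at least 20 mm on it (x of lever_tip in the frame of cradle above 0 m and x of lever_tip in the frame of bar between 0 and 0.07 m and y of lever_tip in the frame of bar between -0.008 and 0.008 m), for 0.2 s.
At the end, for the whole second after the job is handed in: the lever rests locked past its dead point (tip on the +x side of the pivot, cradle frame; only a locked lever can rest there); the bar lies flat on the bare table (level within 4 degrees, mouth centre under 18 mm high), at rest, touching neither lever nor cradle (x of lever_tip in the frame of cradle above 0 m and height (world z) of bar_mouth below 0.018 m and angle between bar's own x axis and vertical between 1.5 and 1.64 rad and linear speed of bar below 0.02 m/s and contact force between bar and clamp_lever below 0.1 N and contact force between bar and cradle below 0.1 N).
It fails at once if the lever was overloaded: more than 60 N between bar and lever (contact force between bar and clamp_lever above 60 N).
It fails at once if the gripper pushed the clamp's lever itself (contact force between any of the fingers, the arm and clamp_lever above 2 N).
It fails at once if a bystander (vial, carton, counter or peel pack) was moved more than 30 mm (distance of any of vial, carton, counter, peel_pack from where it was at the start of the episode above 0.03 m).
It fails at once if the lever was rammed: with the pad fully out (clamp over or within 9 degrees of its dead point) bar and lever bore on each other with more than 25 N (y of clamp_pad in the frame of cradle above 0.0931 m and contact force between bar and clamp_lever above 25 N).
It also fails if it takes over 72 s, if anything falls off the work surface, if the arm or the gripper's body presses on something with over 40 N, if the wrist force passes 120 N, or if a joint passes its speed limit or range.

ROBOT

A 6-joint arm with a two-finger parallel gripper is mounted at the origin on a cart in front of the work surface, level with it; the furniture and walls round the work are solid. World frame = base frame: x ahead of the robot, y to its left, z up, the work surface at z = 0. Lengths are in mm, angles in rad, forces in N, time in s.
With the tool pointing down it reaches from about 325 to 775 mm from the base axis. Payload 5.5 kg.
Tool frame: the origin (TCP) lies between the finger pads; the fingertips stand 25 mm ahead of it and the grasp point (between the pads) lies 6 mm ahead of it (finger_overhang is the distance from the TCP to the fingertips, in mm); z points along the fingers, y is the line along which they close (so a half turn about z gives the same grasp; the last joint's range is limited). The gripper opens to 88 mm and grips with 3 to 60 N. Pads are 20 mm wide; open, the fingers measure 115 mm over their backs; the gripper's body (75 mm by 178 mm) begins 61 mm behind the grasp point.
Start: joints at [-1.361, 0.091, 1.231, -0, 1.82, -0.057], TCP at [158.187, -578.786, 247.631] pointing down, gripper open.
Joint ranges: [-2.87, 2.87], [-0.86, 2.18], [0.17, 2.46], [-1.51, 4.65], [0.06, 2.69], [-2.65, 2.65]. Speed limits (rad/s): [2.57, 2.57, 3.01, 3.14, 3.14, 3.14].

INTERFACE

Orientations are given as a 3x3 rotation matrix whose columns are the frame's x, y, z axes.
In Python, from rig import * gives the robot as it stands.
- The arm moves only by the tool step_arm, never from a script. Its argument "increments" is a list of rows, each a list of 7 numbers: the shift along the tool's x, y, z in units of 30 mm (1.0 is 30 mm), then the turn, a rotation vector about the tool's x, y, z in degrees, then the closure, from 0 (fully open) to 1 (shut). In form: [[x, y, z, ax, ay, az, claw], ...]. A call has 1 to 5 rows; each row shifts and turns the commanded pose from where the row before left it, along the tool's axes as they then stand; what a row does not reach is not made up. A row lasts 1/12 s, in which the tool goes at most 41.7 mm and 7.16 degrees, less where a joint would pass 70% of its speed; a pose out of reach is approached as far as the arm can. A call is refused whole if a number of a shift passes 1 or a number of a turn 7.16, either way. A call with a gripper value outside its range is refused whole. The fingers move at their own pace and stop on an object; the grip force is fixed at half the most. Time passes only in rows, so rows that do not move let the fingers close. It gives the time, the measured TCP pose, the force, the opening and the grip force at its end, in the units of the state.
- observe(): the state, without advancing time (a new reading comes with each control period).
- capture(name): name is "scene" or "top" or "wrist"; returns the picture (420x560x3 uint8, red, green, blue); there is no depth.
- get_calibration(name): a dict with "fx", "fy", "cx", "cy" (pixels), "rvec" (rotation vector, rad) and "tvec" (3), from world to camera coordinates, as OpenCV has them; the wrist camera has in their place "mount" (4x4, takes a point from camera to tool coordinates, whose origin is the TCP and whose axes are the flange's). Camera axes: x right, y down, z forward; pixel columns grow to the right and rows downward; lengths in mm; the calibration is good to about 2 mm. The wrist camera is an equidistant fisheye: a pixel r from the principal point sees the ray r / f radians off the axis. A picture is of the moment at which its call begins: read the wrist's pose just before it. get_calibration takes no time and is no camera call.
- hand_in(): hands the job in; it is judged then, once.
Trained networks look in the newest picture that a camera, given by its name, has taken for a name from the list of things; names that differ only in an ending like _2 or _b are one class to them, and where a whole thing is asked for, a point or a joint stands for the part that bears it (a point fixed in the world has none). Each returns a list of dicts, best first, with "p" (0 to 1); they miss things now and then, are a little off and sometimes report something else, mostly with a low value. They report only what shows in the picture. A call takes as long as a camera call.
- masks_of(camera, label): "mask" (420x560 bool, what is visible of it).
- spot_point(camera, label): "point" ([x, y, z] in mm, in the coordinates of the camera as it stood for that picture, good to about 4 mm: a listed point, or the origin of a listed thing).
The state is a dict: "clock": time; "q": joint angles; "qd": joint speeds; "joint_torque": joint torques, N m; "tcp_pos": TCP position; "orientation": TCP orientation; "wrist_force": force on the tool from outside, world axes, zero at the start; "ft_torque": the same for the moment, N m; "finger_gap": finger opening in mm; "gripper_force": force on a finger pad.
Only numpy, scipy, OpenCV 4.12 (cv2) and the standard library are available. Lean on these libraries where they do the work, as an engineer would, in place of code of your own. Each camera call takes 0.05 s, during which the arm holds its last target. There are 200 camera calls.

## Working session

There is one attempt and no reset: what is moved stays moved. The work goes in short steps, Python scripts to look and compute and a tool call to move; the robot and the scene stay as the last step left them, time stands still between calls to the robot, and variables do not carry over. Pictures are saved under pics/ and viewed, at most 10 in all, crops included, and the job is handed in when it is done.

Besides the shell and the picture viewer there is one more tool, called after ">>>" as name(argument=value, ...), one argument or row to a line, values as JSON. step_arm: Moves the arm, as the interface text tells. Its arguments: {"type":"object","properties":{"increments":{"type":"array"}},"required":["increments"]}

```bash
ls; mkdir -p pics
cat > h.py <<'E'
from rig import *
import numpy as np, cv2
from scipy.spatial.transform import Rotation as R
def w2c(cam,o=None):
    c=get_calibration(cam)
    if 'rvec' in c:
        Rm=cv2.Rodrigues(np.array(c['rvec'],float))[0]; t=np.array(c['tvec'],float).ravel()
        return Rm.T, -Rm.T@t   # cam->world
    M=np.array(c['mount']); o=o or observe(); T=np.array(o['orientation'])
    return T@M[:3,:3], T@M[:3,3]+np.array(o['tcp_pos'])
def spot(cam,l):
    r=spot_point(cam,l); A,b=w2c(cam)
    return [(round(d['p'],2),np.round(A@np.array(d['point'])+b,1).tolist()) for d in r[:2]]
def ray(cam,uv,z):
    c=get_calibration(cam);A,b=w2c(cam);u,v=uv
    x,y=(u-c['cx'])/c['fx'],(v-c['cy'])/c['fy']
    if 'rvec' in c: d=np.array([x,y,1.])
    else:
        th=np.hypot(x,y); d=np.array([x/th*np.sin(th),y/th*np.sin(th),np.cos(th)]) if th>0 else np.array([0,0,1.])
    d=A@d; return b+d*(z-b[2])/d[2]
def save(cam,n):
    p=capture(cam); cv2.imwrite('pics/'+n+'.png',p[:,:,::-1]); return p
E
python3 - <<'E'
from h import *
o=observe();print(o['clock'],o['tcp_pos'],np.round(o['orientation'],3).tolist(),o['wrist_force'])
a=save('top','t0');b=save('scene','s0')
cv2.imwrite('pics/both.png',cv2.resize(np.vstack([a,b])[:,:,::-1],(400,600)))
for n in ['cradle','clamp_lever','lever_tip','clamp_pad','bar','bar_mouth','vial','carton','counter','peel_pack']:
    print(n,'top',spot('top',n),'scene',spot('scene',n))
E
```

```text
pics
0.0 [ 158.12887908 -578.54757425  246.52758381] [[0.965, 0.264, -0.0], [0.264, -0.965, 0.002], [0.0, -0.002, -1.0]] [ 0.25179451  0.52278496 -0.10961736]
cradle top [(0.91, [578.3, -46.4, 1.9]), (0.63, [496.0, -259.8, 11.8])] scene [(0.92, [574.6, -46.6, 5.1])]
clamp_lever top [(0.41, [578.3, -46.5, 46.8])] scene [(0.56, [576.2, -46.4, 47.9])]
lever_tip top [(0.46, [537.6, -112.7, 49.6])] scene [(0.43, [539.5, -110.8, 50.1])]
clamp_pad top [(0.42, [580.7, 43.5, 38.7])] scene [(0.62, [515.2, -344.9, 3.6]), (0.43, [581.3, 43.1, 37.4])]
bar top [(0.68, [576.7, -43.9, 49.0]), (0.61, [517.9, -346.2, -3.7])] scene [(0.88, [515.8, -340.9, 2.4])]
bar_mouth top [(0.67, [497.5, -256.4, 11.6])] scene [(0.81, [493.2, -258.5, 10.9]), (0.23, [573.9, -48.1, 5.1])]
vial top [(0.51, [752.9, 10.0, -5.1])] scene [(0.39, [751.0, 12.3, -3.7])]
carton top [] scene [(0.65, [403.9, 290.0, 2.9])]
counter top [(0.45, [360.8, -169.6, -3.5])] scene [(0.67, [358.5, -168.1, 1.0])]
peel_pack top [(0.75, [688.9, -384.8, 1.6])] scene [(0.78, [685.7, -386.6, -2.0])]
```

View pics/t0.png

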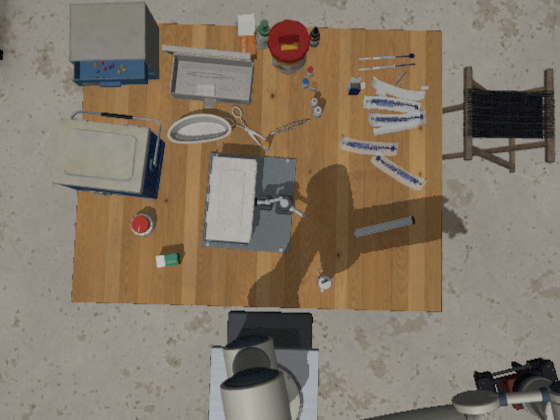

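View pics/s0.png

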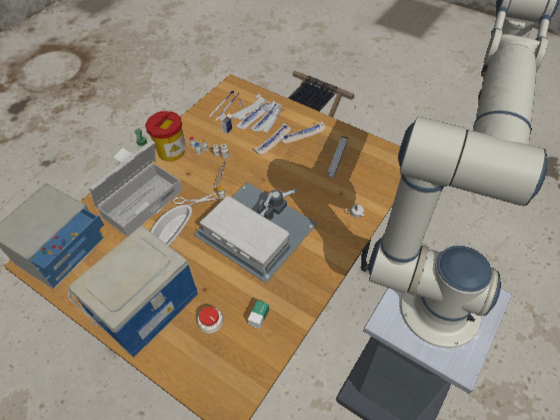

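The top picture shows the bar from (355,233), its mouth, to (413,219), its black cap, with the hub at (283,203) and the stub pointing down-right to (302,215). The scene picture agrees: bar at (338,155) and lever tip at (293,193). The bystanders are clear of the work.

>>> step_arm(
  increments=[
    [0.97,-0.35,0,0,0,0,0],
    [0.97,-0.35,0,0,0,0,0],
    [0.97,-0.35,0,0,0,0,0],
    [0.97,-0.35,0,0,0,0,0],
    [0.97,-0.35,0,0,0,0,0],
  ],
)

```text
clock: 1.52
tcp_pos: [285.7, -488.9, 247.7]
orientation: [[0.965, 0.263, 0.0], [0.263, -0.965, -0.0], [0.0, 0.0, -1.0]]
wrist_force: [0.1, -0.0, 0.5]
finger_gap: 87.9
gripper_force: 0.0
```

>>> step_arm(
  increments=[
    [0.97,-0.35,0,0,0,0,0],
    [0.97,-0.35,0,0,0,0,0],
    [0.97,-0.35,0,0,0,0,0],
    [0.97,-0.35,0,0,0,0,0],
    [0.97,-0.35,0,0,0,0,0],
  ],
)

```text
clock: 1.93
tcp_pos: [412.3, -399.7, 247.8]
orientation: [[0.965, 0.264, 0.0], [0.264, -0.965, -0.0], [0.0, 0.0, -1.0]]
wrist_force: [0.1, 0.3, -0.2]
finger_gap: 87.8
gripper_force: 0.0
```

>>> step_arm(
  increments=[
    [0.97,-0.35,0,0,0,0,0],
    [0.97,-0.35,0,0,0,0,0],
    [0.97,-0.35,0,0,0,0,0],
    [0.97,-0.35,0,0,0,0,0],
    [0,0,0,0,0,-7,0],
  ],
)

```text
clock: 2.35
tcp_pos: [516.0, -326.0, 247.0]
orientation: [[0.924, 0.382, 0.001], [0.382, -0.924, 0.002], [0.002, -0.001, -1.0]]
wrist_force: [1.2, -0.1, -0.1]
finger_gap: 87.6
gripper_force: 0.0
```

>>> step_arm(
  increments=[
    [0,0,0,0,0,-7,0],
    [0,0,0,0,0,-7,0],
    [0,0,0,0,0,-7,0],
    [0,0,0,0,0,-7,0],
    [0,0,0,0,0,-7,0],
  ],
)

```text
clock: 2.77
tcp_pos: [512.5, -329.5, 247.6]
orientation: [[0.535, 0.845, -0.0], [0.845, -0.535, 0.0], [-0.0, -0.0, -1.0]]
wrist_force: [1.0, 0.3, -0.2]
finger_gap: 87.8
gripper_force: 0.0
```

>>> step_arm(
  increments=[
    [0,0,0,0,0,-7,0],
    [0,0,0,0,0,-7,0],
    [0,0,0,0,0,-7,0],
    [0,0,0,0,0,-7,0],
    [0,0,0,0,0,-7,0],
  ],
)

```text
clock: 3.18
tcp_pos: [512.4, -329.6, 247.6]
orientation: [[-0.046, 0.999, -0.0], [0.999, 0.046, 0.0], [0.0, -0.0, -1.0]]
wrist_force: [0.1, -0.0, 1.0]
finger_gap: 87.8
gripper_force: 0.0
```

>>> step_arm(
  increments=[
    [0,0,0,0,0,-5,0],
    [0,0,0,0,0,0,0],
    [0,0,0,0,0,0,0],
  ],
)

```text
clock: 3.43
tcp_pos: [512.4, -329.6, 247.6]
orientation: [[-0.124, 0.992, -0.0], [0.992, 0.124, -0.0], [-0.0, -0.0, -1.0]]
wrist_force: [-0.8, 0.4, -0.4]
finger_gap: 88.0
gripper_force: 0.0
```

Run:
```python
from h import *
o=observe();print(o['clock'],o['tcp_pos'],np.round(o['orientation'],3).tolist(),np.round(o['q'],2))
save('wrist','w1');save('top','t1');save('scene','s1')
for n in ['bar','bar_mouth','lever_tip','clamp_lever','cradle','clamp_pad']:
    print(n,*[(c,spot(c,n)) for c in ('wrist','top','scene')])
m=masks_of('wrist','bar')
for d in m[:2]:
    v,u=np.nonzero(d['mask']); P=np.array([ray('wrist',(a,b),24)[:2] for a,b in zip(u[::7],v[::7])])
    (c,s,a)=cv2.minAreaRect(P.astype(np.float32)); print(d['p'],len(u),c,s,a)
```

```text
3.4333 [ 512.40626402 -329.60023056  247.63780029] [[-0.124, 0.992, -0.0], [0.992, 0.124, -0.0], [-0.0, -0.0, -1.0]] [-0.63  0.12  1.2  -0.    1.82 -0.75]
bar ('wrist', []) ('top', [(0.63, [519.3, -347.0, -1.7])]) ('scene', [(0.51, [515.0, -344.1, 3.3])])
bar_mouth ('wrist', [(0.97, [496.7, -259.1, 13.8]), (0.55, [517.4, -345.6, 2.1])]) ('top', [(0.87, [496.1, -260.7, 12.6]), (0.16, [522.2, -346.6, -3.8])]) ('scene', [(0.79, [490.1, -260.6, 13.2])])
lever_tip ('wrist', []) ('top', [(0.5, [540.1, -110.8, 53.1])]) ('scene', [(0.44, [541.2, -109.2, 50.0])])
clamp_lever ('wrist', []) ('top', [(0.6, [577.8, -45.5, 48.8])]) ('scene', [(0.37, [575.0, -46.1, 47.4])])
cradle ('wrist', []) ('top', [(0.61, [581.6, -49.4, -4.4])]) ('scene', [(0.82, [573.1, -47.3, 3.4])])
clamp_pad ('wrist', []) ('top', [(0.62, [579.1, 44.2, 41.2])]) ('scene', [(0.55, [576.8, 42.4, 37.8])])
0.73 3091 (518.5028076171875, -343.5618896484375) (24.575979232788086, 178.01934814453125) 15.18241024017334
```

View pics/w1.png

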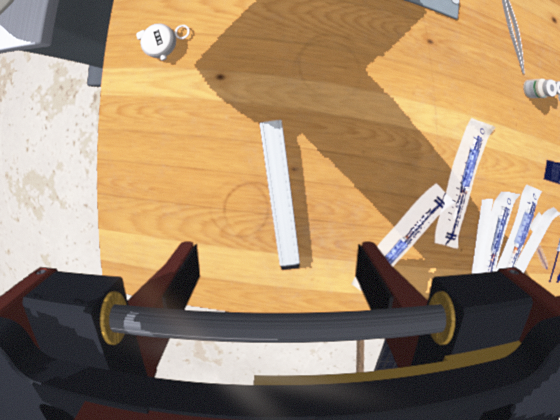

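The wrist picture shows the bar from its mouth (271,123) to its cap (289,267), lying clear between the open fingers. Its centre is (518.5,-343.6) and its axis is at 105.2°.

>>> step_arm(
  increments=[
    [0,0.08,0,0,0,-4,0],
    [0,0,1,0,0,-4,0],
    [0,0,1,0,0,0,0],
    [0,0,1,0,0,0,0],
    [0,0,1,0,0,0,0],
  ],
)

```text
clock: 4.95
tcp_pos: [514.8, -329.2, 126.5]
orientation: [[-0.264, 0.965, 0.001], [0.965, 0.264, -0.0], [-0.0, 0.0, -1.0]]
wrist_force: [0.1, -0.8, -0.8]
finger_gap: 88.1
gripper_force: 0.0
```

>>> step_arm(
  increments=[
    [0,0,1,0,0,0,0],
    [0,0,1,0,0,0,0],
    [0,0,0.9,0,0,0,0],
    [0,0,0.4,0,0,0,0],
    [0,0,0,0,0,0,0],
  ],
)

```text
clock: 5.37
tcp_pos: [514.1, -328.7, 27.4]
orientation: [[-0.264, 0.965, -0.002], [0.965, 0.264, 0.002], [0.002, -0.002, -1.0]]
wrist_force: [-0.2, -0.7, 0.4]
finger_gap: 88.0
gripper_force: 0.0
```

>>> step_arm(
  increments=[
    [0,0,0,0,0,0,0.5],
    [0,0,0,0,0,0,1],
    [0,0,0,0,0,0,1],
    [0,0,0,0,0,0,1],
    [0,0,0,0,0,0,1],
  ],
)

```text
clock: 5.78
tcp_pos: [515.0, -329.4, 29.1]
orientation: [[-0.264, 0.965, 0.001], [0.965, 0.264, -0.0], [-0.001, 0.0, -1.0]]
wrist_force: [-0.7, 0.0, 0.6]
finger_gap: 58.0
gripper_force: 0.0
```

>>> step_arm(
  increments=[
    [0,0,0,0,0,0,1],
    [0,0,0,0,0,0,1],
    [0,0,0,0,0,0,1],
    [0,0,0,0,0,0,1],
    [0,0,0,0,0,0,1],
  ],
)

```text
clock: 6.2
tcp_pos: [514.8, -329.3, 28.6]
orientation: [[-0.264, 0.965, 0.0], [0.965, 0.264, 0.0], [-0.0, 0.0, -1.0]]
wrist_force: [-0.3, 0.3, -0.4]
finger_gap: 24.9
gripper_force: 0.8
```

>>> step_arm(
  increments=[
    [0,0,-0.3,0,0,0,1],
    [0,0,-0.97,0,0,0,1],
    [0.97,-0.07,0,0,0,0,1],
    [0.97,-0.07,0,0,0,0,1],
    [0.97,-0.07,0,0,0,0,1],
  ],
)

```text
clock: 6.62
tcp_pos: [485.4, -246.1, 67.5]
orientation: [[-0.263, 0.965, 0.001], [0.965, 0.263, -0.0], [-0.0, 0.001, -1.0]]
wrist_force: [-0.4, -0.1, -3.3]
finger_gap: 23.6
gripper_force: 30.0
```

>>> step_arm(
  increments=[
    [0.97,-0.07,0,0,0,0,1],
    [0,0,0,0,0,5,1],
    [0,0,0,0,0,7,1],
    [0,0,0,0,0,7,1],
    [0,0,0,0,0,7,1],
  ],
)

```text
clock: 7.03
tcp_pos: [475.9, -218.8, 67.2]
orientation: [[0.191, 0.982, 0.0], [0.982, -0.191, 0.0], [0.0, 0.0, -1.0]]
wrist_force: [-0.6, -0.9, -2.1]
finger_gap: 23.6
gripper_force: 30.0
```

>>> step_arm(
  increments=[
    [0,0,0,0,0,7,1],
    [0,0,0,0,0,7,1],
    [0,0,0,0,0,5,1],
    [0,0,0,0,0,0,1],
    [0,0,0,0,0,0,1],
  ],
)

```text
clock: 7.45
tcp_pos: [475.9, -219.1, 66.9]
orientation: [[0.493, 0.87, -0.0], [0.87, -0.493, 0.0], [0.0, -0.0, -1.0]]
wrist_force: [0.3, -0.3, -2.2]
finger_gap: 23.9
gripper_force: 30.0
```

```bash
cat > look.py <<'E'
from h import *
import sys
o=observe();T=np.array(o['orientation']);print(o['clock'],np.round(o['tcp_pos'],1),'yaw',np.degrees(np.arctan2(T[1,0],T[0,0])),T[2].round(3),o['wrist_force'],o['ft_torque'],o['finger_gap'],o['gripper_force'])
save('wrist',sys.argv[1]);save('top',sys.argv[1]+'t');save('scene',sys.argv[1]+'s')
for n in ['bar','bar_mouth','lever_tip','clamp_lever','cradle','clamp_pad']:
    print(n,*[(c,spot(c,n)) for c in ('wrist','top','scene')])
E
python3 look.py w2
```

```text
7.45 [ 475.9 -219.1   66.9] yaw 60.448488879774764 [ 0. -0. -1.] [ 0.30239959 -0.30618715 -2.20552837] [-0.00169901 -0.02234776 -0.00012134] 23.899616889782678 29.96390998363495
bar ('wrist', [(0.8, [467.6, -231.8, 40.6])]) ('top', []) ('scene', [(0.8, [462.6, -231.6, 41.4]), (0.44, [573.7, -47.7, 3.2])])
bar_mouth ('wrist', [(0.72, [362.6, -170.3, -2.9]), (0.67, [515.1, -159.1, 49.5])]) ('top', [(0.53, [514.6, -156.2, 51.6])]) ('scene', [(0.82, [509.4, -155.8, 54.4])])
lever_tip ('wrist', [(0.84, [538.7, -109.9, 53.3])]) ('top', [(0.51, [541.0, -110.4, 52.1])]) ('scene', [(0.58, [748.7, 15.0, -0.4]), (0.47, [542.6, -109.8, 49.5])])
clamp_lever ('wrist', []) ('top', [(0.57, [578.7, -44.8, 48.1])]) ('scene', [(0.55, [570.8, -46.5, 49.4])])
cradle ('wrist', []) ('top', [(0.81, [578.4, -45.6, -2.5])]) ('scene', [(0.78, [575.0, -47.3, 6.0])])
clamp_pad ('wrist', []) ('top', [(0.51, [579.8, 45.0, 39.3])]) ('scene', [(0.68, [574.5, -47.3, 9.8]), (0.54, [578.9, 41.5, 37.8])])
```

View pics/w2.png

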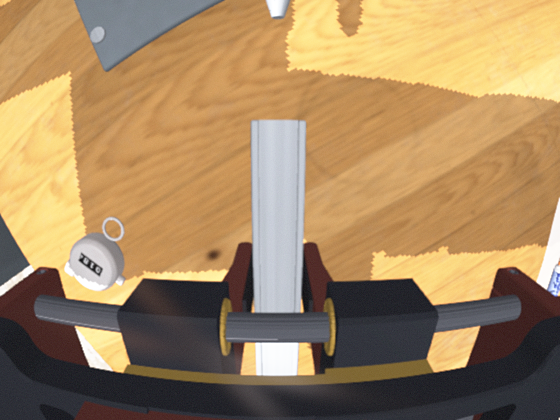

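The wrist picture shows the stub tip at (277,16), in line with the bar, whose mouth is at columns 250–305, row 122. The bar is aligned, so I insert it.

>>> step_arm(
  increments=[
    [0.7,0,0,0,0,0,1],
    [0.6,0,0,0,0,0,1],
    [0.4,0,0,0,0,0,1],
    [0.2,0,0,0,0,0,1],
    [0.2,0,0,0,0,0,1],
  ],
)

```text
clock: 8.92
tcp_pos: [507.4, -164.1, 66.7]
orientation: [[0.495, 0.869, -0.0], [0.869, -0.495, -0.0], [-0.0, -0.0, -1.0]]
wrist_force: [-0.2, -0.7, -1.8]
finger_gap: 24.0
gripper_force: 30.0
```

```bash
python3 look.py w3
```

```text
8.9167 [ 507.4 -164.1   66.7] yaw 60.334233595949186 [-0. -0. -1.] [-0.15471562 -0.7475303  -1.76015229] [ 0.02585355 -0.0366114  -0.0442045 ] 23.979905513673042 29.96353715658188
bar ('wrist', [(0.8, [497.7, -176.3, 36.7]), (0.45, [576.4, -46.2, -0.3])]) ('top', []) ('scene', [(0.67, [497.4, -173.6, 41.7])])
bar_mouth ('wrist', [(0.64, [544.9, -100.7, 50.6])]) ('top', [(0.54, [545.4, -99.1, 52.6])]) ('scene', [(0.59, [540.4, -100.9, 50.8]), (0.33, [749.5, 12.8, -0.8])])
lever_tip ('wrist', []) ('top', [(0.45, [539.7, -110.0, 49.8])]) ('scene', [(0.43, [544.3, -110.5, 52.9])])
clamp_lever ('wrist', []) ('top', [(0.73, [541.3, -111.4, 53.3]), (0.63, [578.0, -46.1, 47.1])]) ('scene', [(0.51, [571.5, -44.3, 48.5])])
cradle ('wrist', [(0.71, [576.9, -43.5, 2.3])]) ('top', [(0.82, [579.5, -42.9, -5.8])]) ('scene', [(0.84, [575.8, -47.6, 5.2])])
clamp_pad ('wrist', []) ('top', []) ('scene', [(0.61, [577.2, 39.2, 35.1])])
```

View pics/w3.png

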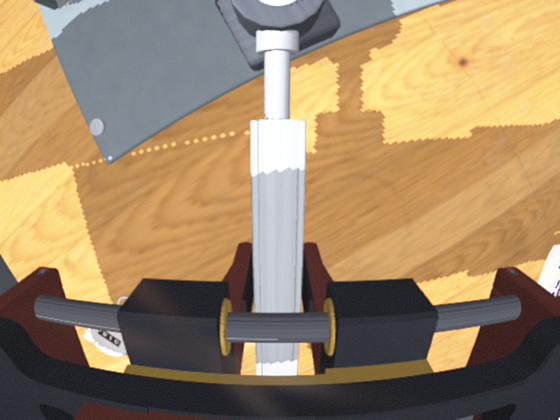

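The wrist picture shows the stub centred in the mouth (278,122), with the shoulder face at row ~50 and the hub above it.

Run:
```python
from h import *
t=np.array(observe()['tcp_pos'])[:2]
for uv,z in (((277,50),50),((278,122),62),((110,161),6),((250,97),6)): 
    p=ray('wrist',uv,z); print(p.round(1), np.linalg.norm(p[:2]-t).round(1))
```

```text
[561.5 -71.1  50. ] 108.0
[ 544.7 -101.5   62. ] 73.3
[436.4 -64.2   6. ] 122.8
[537.7 -80.    6. ] 89.8
```

>>> step_arm(
  increments=[
    [0.3,0,0,0,0,0,1],
    [0.2,0,0,0,0,0,1],
    [0.1,0,0,0,0,0,1],
    [0.1,0,0,0,0,0,1],
    [0.1,0,0,0,0,0,1],
  ],
)

```text
clock: 10.38
tcp_pos: [519.3, -143.1, 66.7]
orientation: [[0.495, 0.869, -0.0], [0.869, -0.495, 0.0], [-0.0, -0.0, -1.0]]
wrist_force: [0.7, 1.1, -3.3]
finger_gap: 23.6
gripper_force: 30.0
```

>>> step_arm(
  increments=[
    [0.1,0,0,0,0,0,1],
    [0.07,0,0,0,0,0,1],
    [0.05,0,0,0,0,0,1],
    [0,0,0,0,0,0,1],
  ],
)

```text
clock: 10.72
tcp_pos: [522.5, -137.7, 66.8]
orientation: [[0.495, 0.869, 0.0], [0.869, -0.495, 0.0], [0.0, 0.0, -1.0]]
wrist_force: [-1.1, 0.2, -2.7]
finger_gap: 23.7
gripper_force: 30.0
```

```bash
cat > f.py <<'E'
from h import *
o=observe();T=np.array(o['orientation']);t=np.array(o['tcp_pos']);P=np.array([576.7,-45.5])
d=t[:2]-P;r=np.hypot(*d);u=d/r;tang=np.array([-u[1],u[0]])
F=-np.array(o['wrist_force'][:2]);M=-o['ft_torque'][2]
Ft=F@tang;Fr=F@u;mr=32.;ct=68.
tau=Ft*r/1000+M
N2=(Ft*(r-ct)/1000+M)/((ct-mr)/1000)
print('t%.2f r%.1f th%.1f yaw-180 %.1f | Ft%.1f Fr%.1f Fz%.1f M%.2f tau%.2f | N1~%.0f N2~%.0f gap%.1f'%(o['clock'],r,np.degrees(np.arctan2(d[1],d[0])),np.degrees(np.arctan2(T[1,0],T[0,0]))-180,Ft,Fr,o['wrist_force'][2],M,tau,Ft+N2,N2,o['finger_gap']))
print(np.round(o['ft_torque'],2),t.round(1))
E
python3 f.py
python3 - <<'E'
from h import *
save('wrist','w4')
for uv in ((277,50),): print(spot('wrist','bar_mouth'),spot('wrist','clamp_lever'))
E
```

```text
t10.72 r106.9 th-120.4 yaw-180 -119.7 | Ft1.0 Fr-0.4 Fz-2.7 M0.01 tau0.12 | N1~2 N2~1 gap23.7
[ 0.02 -0.06 -0.01] [ 522.5 -137.7   66.8]
[] []
```

View pics/w4.png

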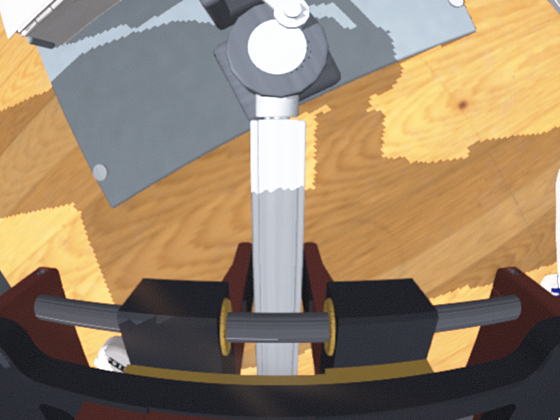

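The wrist picture shows the bar mouth (278,122) about 2 mm short of the shoulder, with the pivot hub at (277,50) and the bar on axis. I start the swing.

>>> step_arm(
  increments=[
    [0.003,0.156,0,0,0,-2.8,1],
    [0.003,0.156,0,0,0,-2.8,1],
    [0.003,0.156,0,0,0,-2.8,1],
    [0.003,0.156,0,0,0,-2.8,1],
    [0.003,0.156,0,0,0,-2.8,1],
  ],
)

```text
clock: 11.28
tcp_pos: [543.7, -147.0, 66.6]
orientation: [[0.269, 0.963, -0.001], [0.963, -0.269, 0.001], [0.0, -0.001, -1.0]]
wrist_force: [-0.3, 2.1, -2.3]
finger_gap: 23.5
gripper_force: 30.0
```

```bash
python3 f.py
```

```text
t11.28 r106.8 th-108.0 yaw-180 -105.6 | Ft0.9 Fr2.0 Fz-2.3 M-0.06 tau0.04 | N1~0 N2~-1 gap23.5
[0.22 0.16 0.06] [ 543.7 -147.    66.6]
```

>>> step_arm(
  increments=[
    [-0.003,0.156,0,0,0,-2.5,1],
    [-0.003,0.156,0,0,0,-2.5,1],
    [-0.003,0.156,0,0,0,-2.5,1],
  ],
)

```text
clock: 11.53
tcp_pos: [557.2, -150.5, 66.4]
orientation: [[0.141, 0.99, -0.001], [0.99, -0.141, 0.001], [0.001, -0.001, -1.0]]
wrist_force: [-3.2, 1.5, -1.6]
finger_gap: 23.9
gripper_force: 30.0
```

```bash
python3 f.py
```

```text
t11.53 r106.8 th-100.5 yaw-180 -98.1 | Ft3.4 Fr0.9 Fz-1.6 M-0.13 tau0.24 | N1~4 N2~0 gap23.9
[0.38 0.48 0.13] [ 557.2 -150.5   66.4]
```

>>> step_arm(
  increments=[
    [-0.003,0.125,0,0,0,-2,1],
    [-0.003,0.125,0,0,0,-2,1],
  ],
)

```text
clock: 11.7
tcp_pos: [563.5, -151.1, 66.0]
orientation: [[0.071, 0.997, -0.005], [0.997, -0.071, 0.002], [0.001, -0.005, -1.0]]
wrist_force: [-6.9, 2.5, 0.1]
finger_gap: 24.0
gripper_force: 30.0
```

```bash
python3 f.py
```

```text
t11.70 r106.5 th-97.1 yaw-180 -94.1 | Ft7.1 Fr1.6 Fz0.1 M-0.24 tau0.52 | N1~8 N2~1 gap24.0
[0.5  1.11 0.24] [ 563.5 -151.1   66. ]
```

>>> step_arm(
  increments=[
    [-0.003,0.125,0,0,0,-2,1],
    [-0.003,0.125,0,0,0,-2,1],
  ],
)

```text
clock: 11.87
tcp_pos: [570.0, -151.6, 65.6]
orientation: [[0.002, 1.0, -0.007], [1.0, -0.002, 0.002], [0.002, -0.007, -1.0]]
wrist_force: [-9.5, 2.2, -0.3]
finger_gap: 23.8
gripper_force: 30.0
```

```bash
python3 f.py
```

```text
t11.87 r106.3 th-93.6 yaw-180 -90.1 | Ft9.6 Fr1.6 Fz-0.3 M-0.38 tau0.63 | N1~9 N2~-0 gap23.8
[0.62 1.58 0.38] [ 570.  -151.6   65.6]
```

>>> step_arm(
  increments=[
    [-0.006,0.125,0,0,0,-1.8,1],
    [-0.006,0.125,0,0,0,-1.8,1],
  ],
)

```text
clock: 12.03
tcp_pos: [576.7, -151.7, 65.3]
orientation: [[-0.061, 0.998, -0.009], [0.998, 0.061, 0.003], [0.003, -0.009, -1.0]]
wrist_force: [-13.1, 2.7, 0.8]
finger_gap: 23.9
gripper_force: 30.0
```

```bash
python3 f.py
```

```text
t12.03 r106.2 th-90.0 yaw-180 -86.5 | Ft13.1 Fr2.6 Fz0.8 M-0.48 tau0.92 | N1~14 N2~1 gap23.9
[0.6  2.18 0.48] [ 576.7 -151.7   65.3]
```

>>> step_arm(
  increments=[
    [-0.003,0.125,-0.01,0,0,-1.8,1],
    [-0.003,0.125,-0.01,0,0,-1.8,1],
  ],
)

```text
clock: 12.2
tcp_pos: [583.3, -151.4, 65.3]
orientation: [[-0.124, 0.992, -0.012], [0.992, 0.124, 0.003], [0.004, -0.011, -1.0]]
wrist_force: [-15.2, 2.5, 0.4]
finger_gap: 24.0
gripper_force: 30.1
```

```bash
python3 f.py
```

```text
t12.20 r106.1 th-86.5 yaw-180 -82.9 | Ft15.1 Fr3.5 Fz0.4 M-0.57 tau1.03 | N1~15 N2~0 gap24.0
[0.48 2.56 0.57] [ 583.3 -151.4   65.3]
```

>>> step_arm(
  increments=[
    [0,0.125,-0.01,0,0,-1.9,1],
    [0,0.125,-0.01,0,0,-1.9,1],
  ],
)

```text
clock: 12.37
tcp_pos: [590.0, -150.7, 65.4]
orientation: [[-0.189, 0.982, -0.013], [0.982, 0.189, 0.002], [0.005, -0.013, -1.0]]
wrist_force: [-16.6, 1.0, -0.9]
finger_gap: 24.1
gripper_force: 30.1
```

```bash
python3 f.py
```

```text
t12.37 r106.0 th-82.8 yaw-180 -79.1 | Ft16.4 Fr3.1 Fz-0.9 M-0.62 tau1.12 | N1~16 N2~0 gap24.1
[0.24 2.84 0.62] [ 590.  -150.7   65.4]
```

>>> step_arm(
  increments=[
    [0,0.12,-0.01,0,0,-1.9,1],
    [0,0.12,-0.01,0,0,-1.9,1],
  ],
)

```text
clock: 12.53
tcp_pos: [596.7, -149.5, 65.6]
orientation: [[-0.253, 0.967, -0.015], [0.967, 0.254, 0.002], [0.005, -0.014, -1.0]]
wrist_force: [-16.3, 0.2, -2.0]
finger_gap: 23.9
gripper_force: 30.1
```

```bash
python3 f.py
```

```text
t12.53 r105.9 th-79.1 yaw-180 -75.3 | Ft16.0 Fr3.2 Fz-2.0 M-0.48 tau1.21 | N1~19 N2~3 gap23.9
[-0.01  2.84  0.48] [ 596.7 -149.5   65.6]
```

>>> step_arm(
  increments=[
    [0,0.12,-0.005,0,0,-1.9,1],
    [0,0.12,-0.005,0,0,-1.9,1],
  ],
)

```text
clock: 12.7
tcp_pos: [603.4, -148.0, 65.6]
orientation: [[-0.317, 0.948, -0.015], [0.948, 0.317, 0.001], [0.006, -0.014, -1.0]]
wrist_force: [-18.1, -1.2, -3.3]
finger_gap: 23.7
gripper_force: 30.1
```

```bash
python3 f.py
```

```text
t12.70 r105.9 th-75.4 yaw-180 -71.5 | Ft17.8 Fr3.4 Fz-3.3 M-0.58 tau1.30 | N1~20 N2~2 gap23.7
[-0.18  2.87  0.58] [ 603.4 -148.    65.6]
```

>>> step_arm(
  increments=[
    [0,0.12,0,0,0,-1.9,1],
    [0,0.12,0,0,0,-1.9,1],
  ],
)

```text
clock: 12.87
tcp_pos: [610.1, -145.9, 65.5]
orientation: [[-0.379, 0.925, -0.015], [0.926, 0.379, 0.001], [0.006, -0.014, -1.0]]
wrist_force: [-17.3, -2.3, -2.4]
finger_gap: 23.9
gripper_force: 30.1
```

```bash
python3 f.py
```

```text
t12.87 r105.9 th-71.6 yaw-180 -67.7 | Ft17.2 Fr3.2 Fz-2.4 M-0.54 tau1.28 | N1~20 N2~3 gap23.9
[-0.29  2.81  0.54] [ 610.1 -145.9   65.5]
```

>>> step_arm(
  increments=[
    [0,0.12,0,0,0,-1.9,1],
    [0,0.12,0,0,0,-1.9,1],
  ],
)

```text
clock: 13.03
tcp_pos: [616.8, -143.4, 65.5]
orientation: [[-0.439, 0.898, -0.015], [0.898, 0.439, -0.0], [0.007, -0.014, -1.0]]
wrist_force: [-16.5, -2.6, -2.5]
finger_gap: 23.6
gripper_force: 30.1
```

```bash
python3 f.py
```

```text
t13.03 r105.8 th-67.7 yaw-180 -64.0 | Ft16.3 Fr3.8 Fz-2.5 M-0.61 tau1.12 | N1~17 N2~0 gap23.6
[-0.46  2.7   0.61] [ 616.8 -143.4   65.5]
```

>>> step_arm(
  increments=[
    [0,0.12,0,0,0,-1.9,1],
    [0,0.12,0,0,0,-1.9,1],
  ],
)

```text
clock: 13.2
tcp_pos: [623.5, -140.4, 65.6]
orientation: [[-0.498, 0.867, -0.014], [0.867, 0.498, -0.0], [0.007, -0.013, -1.0]]
wrist_force: [-14.8, -5.2, -3.9]
finger_gap: 23.8
gripper_force: 30.1
```

```bash
python3 f.py
```

```text
t13.20 r105.8 th-63.7 yaw-180 -60.2 | Ft15.5 Fr1.9 Fz-3.9 M-0.55 tau1.10 | N1~17 N2~1 gap23.8
[-0.67  2.41  0.55] [ 623.5 -140.4   65.6]
```

>>> step_arm(
  increments=[
    [0,0.11,0,0,0,-1.8,1],
    [0,0.11,0,0,0,-1.8,1],
  ],
)

```text
clock: 13.37
tcp_pos: [629.9, -137.0, 65.7]
orientation: [[-0.551, 0.834, -0.013], [0.835, 0.551, -0.001], [0.006, -0.011, -1.0]]
wrist_force: [-12.1, -3.2, -4.2]
finger_gap: 23.8
gripper_force: 30.1
```

```bash
python3 f.py
```

```text
t13.37 r105.8 th-59.8 yaw-180 -56.6 | Ft12.1 Fr3.3 Fz-4.2 M-0.48 tau0.79 | N1~11 N2~-1 gap23.8
[-0.54  1.89  0.48] [ 629.9 -137.    65.7]
```

>>> step_arm(
  increments=[
    [0,0.1,0,0,0,-1.7,1],
    [0,0.1,0,0,0,-1.7,1],
  ],
)

```text
clock: 13.53
tcp_pos: [635.9, -133.4, 66.1]
orientation: [[-0.599, 0.8, -0.01], [0.8, 0.599, -0.0], [0.006, -0.008, -1.0]]
wrist_force: [-7.3, -3.1, -5.1]
finger_gap: 23.8
gripper_force: 30.0
```

```bash
python3 f.py
```

```text
t13.53 r106.0 th-56.0 yaw-180 -53.2 | Ft7.8 Fr1.5 Fz-5.1 M-0.32 tau0.50 | N1~7 N2~-1 gap23.8
[-0.4   1.15  0.32] [ 635.9 -133.4   66.1]
```

>>> step_arm(
  increments=[
    [0.002,0.06,0.005,0,0,-1.1,1],
    [0.002,0.06,0.005,0,0,-1.1,1],
  ],
)

```text
clock: 13.7
tcp_pos: [640.2, -130.9, 66.6]
orientation: [[-0.629, 0.777, -0.006], [0.777, 0.629, -0.0], [0.003, -0.004, -1.0]]
wrist_force: [-4.2, -1.4, -3.6]
finger_gap: 23.7
gripper_force: 30.0
```

```bash
python3 f.py
```

```text
t13.70 r106.4 th-53.4 yaw-180 -51.0 | Ft4.2 Fr1.4 Fz-3.6 M-0.12 tau0.33 | N1~5 N2~1 gap23.7
[-0.31  0.51  0.12] [ 640.2 -130.9   66.6]
```

>>> step_arm(
  increments=[
    [0.01,0.06,0.005,0,0,-1.1,1],
    [0.005,0.04,0.005,0,0,-0.7,1],
  ],
)

```text
clock: 13.87
tcp_pos: [644.1, -128.0, 67.9]
orientation: [[-0.654, 0.757, -0.0], [0.757, 0.654, 0.0], [0.0, -0.0, -1.0]]
wrist_force: [-0.2, 0.1, -3.0]
finger_gap: 23.8
gripper_force: 30.0
```

```bash
python3 f.py
```

```text
t13.87 r106.6 th-50.8 yaw-180 -49.2 | Ft0.1 Fr0.2 Fz-3.0 M-0.04 tau-0.03 | N1~-1 N2~-1 gap23.8
[ 0.05 -0.13  0.04] [ 644.1 -128.    67.9]
```

Run:
```python
from h import *
p=save('wrist','w5'); a=cv2.imread('pics/w4.png')
s=np.hstack([a[:220,150:420],p[:220,150:420,::-1]]); cv2.imwrite('pics/w5c.png',cv2.resize(s,(800,326)))
```

```text
(no output)
```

View pics/w5c.png

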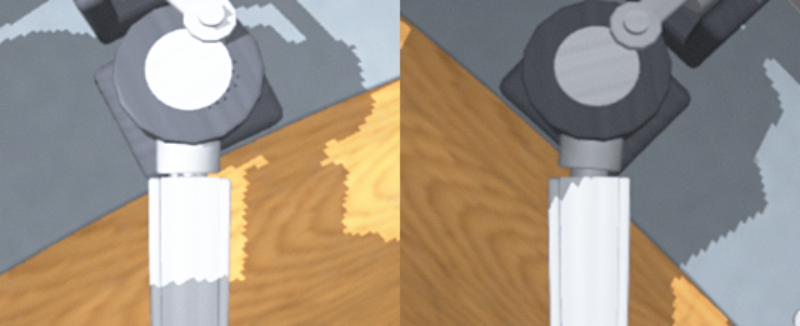

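The crop (left before, right now) shows the hub, the crank pin (right, at (635,22)) nearly in line with the pad, and the bar still on the stub. The force has dropped to zero, so I advance slightly to confirm it went over.

>>> step_arm(
  increments=[
    [0.005,0.04,0.01,0,0,-0.6,1],
    [0.005,0.04,0.01,0,0,-0.6,1],
  ],
)

```text
clock: 14.08
tcp_pos: [646.2, -126.0, 68.3]
orientation: [[-0.67, 0.743, 0.002], [0.743, 0.67, 0.0], [-0.001, 0.001, -1.0]]
wrist_force: [-0.3, -0.1, -2.3]
finger_gap: 23.9
gripper_force: 30.0
```

```bash
python3 f.py
```

```text
t14.08 r106.4 th-49.2 yaw-180 -48.0 | Ft0.2 Fr0.1 Fz-2.3 M0.01 tau0.03 | N1~1 N2~1 gap23.9
[ 0.04 -0.06 -0.01] [ 646.2 -126.    68.3]
```

Zero force over another 1.6° means the lever has snapped ahead and locked. I draw the bar off.

>>> step_arm(
  increments=[
    [0,0,0.04,0,0,0,1],
    [-0.1,0,0,0,0,0,1],
    [-0.2,0,0,0,0,0,1],
  ],
)

```text
clock: 14.33
tcp_pos: [651.8, -132.5, 66.6]
orientation: [[-0.669, 0.743, 0.0], [0.743, 0.669, 0.0], [0.0, 0.0, -1.0]]
wrist_force: [-0.6, 0.6, -2.4]
finger_gap: 23.9
gripper_force: 30.0
```

```bash
python3 f.py
```

```text
t14.33 r115.0 th-49.2 yaw-180 -48.0 | Ft0.1 Fr0.8 Fz-2.4 M0.02 tau0.03 | N1~1 N2~1 gap23.9
[ 0.03 -0.09 -0.02] [ 651.8 -132.5   66.6]
```

>>> step_arm(
  increments=[
    [-0.5,0,0,0,0,0,1],
    [-0.6,0,0,0,0,0,1],
    [-0.8,0,0,0,0,0,1],
    [-0.8,0,0,0,0,0,1],
    [0,-0.8,0,0,0,0,1],
  ],
)

```text
clock: 14.75
tcp_pos: [691.4, -209.9, 62.2]
orientation: [[-0.67, 0.743, -0.001], [0.743, 0.67, 0.001], [0.002, 0.0, -1.0]]
wrist_force: [-0.3, -0.7, -3.5]
finger_gap: 24.0
gripper_force: 30.0
```

>>> step_arm(
  increments=[
    [0,-0.9,0,0,0,0,1],
    [0,-0.9,0,0,0,0,1],
    [0,-0.9,0,0,0,0,1],
    [0,-0.9,0,0,0,0,1],
    [0,-0.9,0,0,0,0,1],
  ],
)

```text
clock: 15.17
tcp_pos: [587.0, -300.7, 66.5]
orientation: [[-0.669, 0.743, 0.0], [0.743, 0.669, -0.0], [-0.0, 0.0, -1.0]]
wrist_force: [0.6, -0.5, -1.9]
finger_gap: 24.1
gripper_force: 30.0
```

>>> step_arm(
  increments=[
    [0.9,0,0,0,0,0,1],
    [0.9,0,0,0,0,0,1],
    [0.9,0,0,0,0,0,1],
    [0,0,0,0,0,0,1],
    [0,0,0,0,0,0,1],
  ],
)

```text
clock: 15.58
tcp_pos: [533.2, -238.9, 66.6]
orientation: [[-0.669, 0.743, 0.0], [0.743, 0.669, -0.0], [-0.001, 0.0, -1.0]]
wrist_force: [0.3, -0.1, -1.8]
finger_gap: 23.4
gripper_force: 30.0
```

```bash
python3 look.py w6; python3 f.py
```

```text
15.5833 [ 533.2 -238.9   66.6] yaw 132.00890305714663 [-0.001  0.    -1.   ] [ 0.25826293 -0.07520253 -1.77536006] [ 0.02856354 -0.10758139 -0.01875735] 23.403798427386526 29.996637403964996
bar ('wrist', [(0.8, [542.8, -252.3, 37.4])]) ('top', [(0.44, [548.2, -254.0, 34.6])]) ('scene', [(0.59, [403.4, 293.3, 2.1]), (0.52, [540.9, -249.3, 40.7])])
bar_mouth ('wrist', [(0.64, [481.9, -185.6, 51.5])]) ('top', [(0.6, [486.6, -184.7, 53.8]), (0.19, [573.3, -47.4, 45.9])]) ('scene', [(0.54, [482.2, -186.0, 51.7])])
lever_tip ('wrist', [(0.82, [621.1, -103.6, 54.4])]) ('top', [(0.4, [624.7, -105.3, 52.0])]) ('scene', [(0.57, [625.6, -107.3, 50.8]), (0.16, [358.5, -167.4, 1.1])])
clamp_lever ('wrist', []) ('top', [(0.55, [577.1, -42.4, 50.9])]) ('scene', [(0.54, [576.8, -45.7, 49.3]), (0.36, [682.7, -383.6, -0.3])])
cradle ('wrist', [(0.82, [576.8, -46.7, 1.3])]) ('top', [(0.76, [575.6, -44.5, -4.1])]) ('scene', [(0.92, [571.7, -48.1, 2.3])])
clamp_pad ('wrist', []) ('top', [(0.57, [583.3, 52.2, 41.0])]) ('scene', [(0.54, [579.4, 46.9, 37.2]), (0.24, [571.9, -46.7, 49.1])])
t16.63 r198.4 th-102.6 yaw-180 -48.0 | Ft0.1 Fr-0.7 Fz-2.1 M0.06 tau0.08 | N1~2 N2~2 gap24.0
[ 0.05 -0.13 -0.06] [ 533.5 -239.2   66.5]
```

View pics/w6.png

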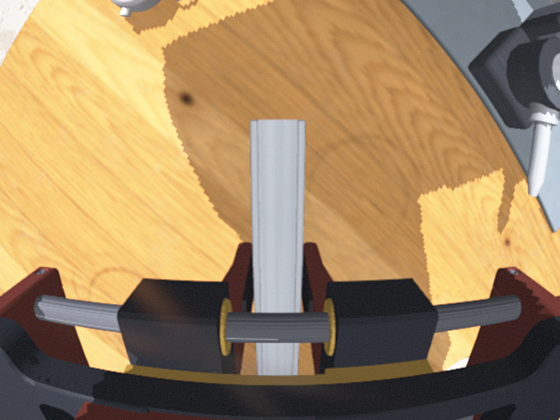

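View pics/w6t.png

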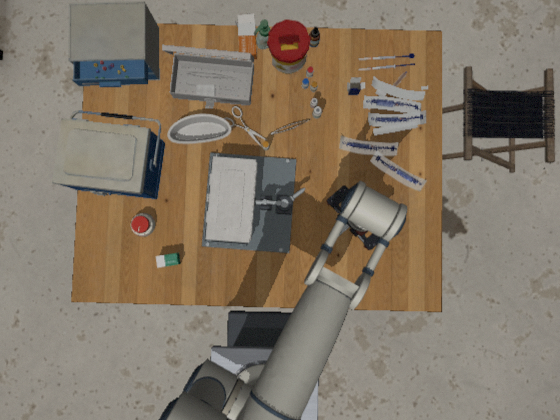

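The lever stays locked: its tip is at (624,-105), in the top picture at (302,190). In the wrist picture the table below the bar is bare. I lay the bar down.

>>> step_arm(
  increments=[
    [0,0,0.7,0,0,0,1],
    [0,0,0.4,0,0,0,1],
    [0,0,0.1,0,0,0,1],
    [0,0,0.05,0,0,0,1],
    [0,0,0,0,0,0,1],
  ],
)

```text
clock: 17.05
tcp_pos: [533.3, -239.1, 28.7]
orientation: [[-0.669, 0.743, -0.001], [0.743, 0.669, 0.0], [0.001, -0.0, -1.0]]
wrist_force: [1.1, 0.4, -2.5]
finger_gap: 23.9
gripper_force: 30.0
```

>>> step_arm(
  increments=[
    [0,0,0.02,0,0,0,1],
    [0,0,0.02,0,0,0,1],
    [0,0,0,0,0,0,1],
  ],
)

```text
clock: 17.3
tcp_pos: [533.7, -239.3, 28.5]
orientation: [[-0.669, 0.743, 0.0], [0.743, 0.669, -0.0], [-0.0, 0.0, -1.0]]
wrist_force: [-2.5, 1.0, 1.6]
finger_gap: 23.8
gripper_force: 30.0
```

Touching the table now. I release and lift.

>>> step_arm(
  increments=[
    [0,0,0,0,0,0,0.6],
    [0,0,0,0,0,0,0.4],
    [0,0,0,0,0,0,0.3],
    [0,0,0,0,0,0,0.3],
    [0,0,0,0,0,0,0.3],
  ],
)

```text
clock: 17.72
tcp_pos: [533.6, -239.2, 27.7]
orientation: [[-0.669, 0.743, 0.0], [0.743, 0.669, -0.0], [-0.0, 0.0, -1.0]]
wrist_force: [0.2, 0.3, -0.1]
finger_gap: 53.8
gripper_force: 0.0
```

>>> step_arm(
  increments=[
    [0,0,-0.3,0,0,0,0.3],
    [0,0,-0.8,0,0,0,0.3],
    [0,0,-1,0,0,0,0.3],
    [0,0,-1,0,0,0,0.3],
    [0,0,-1,0,0,0,0.3],
  ],
)

```text
clock: 18.13
tcp_pos: [533.3, -239.1, 152.7]
orientation: [[-0.669, 0.743, 0.0], [0.743, 0.669, -0.0], [-0.0, 0.0, -1.0]]
wrist_force: [1.0, 0.2, 0.1]
finger_gap: 61.5
gripper_force: 0.0
```

```bash
python3 look.py w7
```

```text
18.1333 [ 533.3 -239.1  152.7] yaw 131.98878482210156 [-0.  0. -1.] [0.97215088 0.21565147 0.05596737] [-0.00864534 -0.09458431  0.00044483] 61.53003478419105 0.0
bar ('wrist', [(0.66, [686.8, -388.0, 2.5]), (0.61, [543.4, -253.1, -0.5])]) ('top', []) ('scene', [(0.72, [542.5, -249.7, 6.8])])
bar_mouth ('wrist', [(0.62, [480.2, -185.2, 7.4]), (0.39, [575.4, -43.8, -0.1])]) ('top', [(0.4, [485.5, -183.7, 13.4])]) ('scene', [(0.67, [479.6, -181.7, 15.5])])
lever_tip ('wrist', [(0.7, [685.8, -386.4, -4.5]), (0.66, [619.5, -105.1, 49.7])]) ('top', [(0.44, [623.2, -104.9, 51.2])]) ('scene', [(0.57, [628.1, -104.8, 48.8]), (0.27, [749.8, 12.1, 0.3])])
clamp_lever ('wrist', []) ('top', [(0.61, [575.7, -48.6, 47.9])]) ('scene', [])
cradle ('wrist', [(0.66, [576.3, -44.7, 0.5]), (0.48, [363.5, -169.8, -2.1])]) ('top', [(0.75, [579.4, -43.8, -2.0])]) ('scene', [(0.64, [575.8, -48.4, 6.8])])
clamp_pad ('wrist', [(0.85, [580.3, 42.6, 36.5])]) ('top', [(0.4, [579.5, 51.6, 41.6])]) ('scene', [(0.45, [581.4, 47.3, 36.5])])
```

View pics/w7.png

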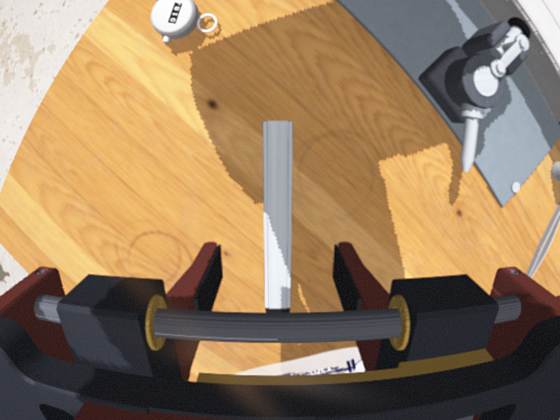

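The wrist picture shows the bar flat on bare table, from (278,122) to (277,310). The lever tip at (468,170) is on the locked side and the bar is clear of the clamp.

```bash
python3 -c "
from rig import *
print(hand_in())"
```

```text
the job is handed in; nothing more can be done
None
```

The lever went past its dead point and stayed locked by itself, the bar is off it and lies flat on bare table clear of the clamp, and the job is handed in; no verdict came back.

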